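# Open the green parts pot

### The arm

A 6-joint arm with a two-finger parallel gripper is mounted at the origin on a cart in front of the work surface, level with it; the furniture and walls round the work are solid. World frame = base frame: x ahead of the robot, y to its left, z up, the work surface at z = 0. Lengths are in m, angles in rad, forces in N, time in s.
With the tool pointing down it reaches from about 0.35 to 0.975 m from the base axis. Payload 17.4 kg.
Tool frame: the origin (TCP) lies on the mounting face of the last link; the fingertips stand 173 mm ahead of it and the grasp point (between the pads) lies 155 mm ahead of it; z points along the fingers, y is the line along which they close (so a half turn about z gives the same grasp; the last joint's range is limited). The gripper opens to 85 mm and grips with 20 to 120 N. Pads are 22 mm wide; open, the fingers measure 114 mm over their backs; the gripper's body (76 mm by 85 mm) begins 54 mm behind the grasp point. The pads swing forward as they close: fully open they stand 13 mm farther back than shut.
Start: joints at [-1.268, 0.116, 1.442, -0, 1.584, -0.038], TCP at [0.226, -0.636, 0.405] pointing down, gripper open.
Joint ranges: [-2.83, 2.83], [-0.83, 2.19], [0.07, 2.5], [-1.14, 4.28], [0.01, 3], [-2.97, 2.97]. Speed limits (rad/s): [1.89, 1.89, 2.22, 3.14, 3.14, 3.14].

### API

Orientations are given as [roll, pitch, yaw] about the fixed x, y, z axes, in that order (R = Rz(yaw) Ry(pitch) Rx(roll)).
In Python, from station import ctrl gives the robot as it stands.
- The arm moves only by the tool drive_tool, never from a script. Its argument "steps" is a list that holds one entry, the list of rows, each a list of 7 numbers: the finger opening in mm, from 0 to 85.4, then the shift along the tool's x, y, z in mm, then the turn, a rotation vector about the tool's x, y, z in degrees. In form: [[[fingers, x, y, z, wx, wy, wz], ...]]. A call has 1 to 10 rows; each row shifts and turns the commanded pose from where the row before left it, along the tool's axes as they then stand; what a row does not reach is not made up. A row lasts 1/10 s, in which the tool goes at most 50 mm and 8.59 degrees, less where a joint would pass 70% of its speed; a pose out of reach is approached as far as the arm can. A call with a gripper value outside its range is refused whole. The fingers move at their own pace and stop on an object; "force" is the grip in N (left out, the last holds). Time passes only in rows, so rows that do not move let the fingers close. It gives the time, the measured TCP pose, the force and the opening at its end, in the units of the state.
- ctrl.get_obs(): the state, without advancing time (a new reading comes with each control period).
- ctrl.capture(name): name is "scene" or "top" or "wrist"; returns (picture, depth): 420x560x3 uint8, blue, green, red; 420x560 float32, m along the optical axis (not along the pixel's ray), 0 where there is no reading.
- ctrl.calibration(name): a dict with "fx", "fy", "cx", "cy" (pixels), "k1" (the pictures are not rectified: a ray, as slopes to the right and down, at radius r is drawn at 1 + k1 r^2 times it, then the intrinsics apply), "rvec" (rotation vector, rad) and "tvec" (3), from world to camera coordinates, as OpenCV has them. Camera axes: x right, y down, z forward; pixel columns grow to the right and rows downward; lengths in m; the calibration is good to about 2 mm. A picture is of the moment at which its call begins: read the wrist's pose just before it. calibration takes no time and is no camera call; for the wrist camera it gives the pose at the moment of the call.
- ctrl.job_done(): hands the job in, once; it reports no verdict.
The state is a dict: "t": time; "joints": joint angles; "qd": joint speeds; "tau": joint torques, N m; "ee_pos": TCP position; "tcp_rot": TCP orientation; "force": force on the tool from outside, world axes, zero at the start; "ft_torque": the same for the moment, N m; "grip_width": opening from 0.0 (shut) to 1.0 (fully open).
Only numpy, scipy, OpenCV 4.12 (cv2) and the standard library are available. Lean on these libraries where they do the work, as an engineer would, in place of code of your own. Each camera call takes 0.05 s, during which the arm holds its last target. There are 200 camera calls.

### The job

I need to get at the bearing in the green pot. Lift its loose lid off by the black knob and set the lid down gently, knob up and lying flat, in the round aluminium dish. Leave the green pot standing where it is, and do not disturb the blue pot and its lid or the other things on the bench.

Things in the scene. Friction and masses are not known exactly. Their poses are not given: they have to be found in the camera images.
- green_pot: Upright round steel pot painted green, outside diameter 100 mm, 90 mm high, walls 4 mm, two small dark wire lugs at the sides (reaching 66 mm from the axis, 66 mm up). It stands loose on the bench, 0.9 kg. Origin: centre of its underside; z up along the pot's axis, y towards a lug. A bearing lies inside, fixed.
- green_pot_lid: The green pot's loose lid, about 0.2 kg, round: green plate 106 mm across and 4 mm thick resting on the pot's rim, below it a steel spigot 84 mm across and 6 mm deep that sits in the pot's 92 mm mouth, above it a step to 12 mm, then the knob. Origin: centre of the spigot's underside (6 mm below the pot's rim when closed; when the lid lies flat on a surface, on that surface); z along the lid's axis towards the knob. It lifts straight off, nothing holds it.
- green_pot_knob (a point): Middle of the green lid's knob: a black upright cylinder, 28 mm in diameter and 22 mm tall with rounded edges, on a 16 mm stem. The point lies on the lid's axis, 34 mm above the lid's origin (11 mm below the knob's flat top, 11 mm above its lower edge, 22 mm above the step of the lid around the stem).
- blue_pot: A second pot of the same make and size painted blue, which is to be left closed. Origin: centre of its underside; z up.
- blue_pot_lid: The blue pot's loose lid, the same as the green one but blue, with a black knob. It stays on the blue pot. Origin: centre of the spigot's underside.
- dish: Round shallow dish of pale aluminium (nearly white in bright light), 156 mm across at the rim, 13 mm high, flat floor 3 mm above the bench, floor about 142 mm in diameter. It is fixed to the bench. Origin: centre of its underside; z up.
- grease: Small blue grease tin, 63 mm across, 70 mm high, loose; a bystander. Origin: centre of its underside.
- measure: Yellow tape measure, 58x74x35 mm, loose; a bystander. Origin: centre of its underside.

How it is judged:
On the way:
1. the green lid is lifted clear above its pot, level within 20 degrees (z of green_pot_lid in the frame of green_pot above 0.1 m and horizontal distance between green_pot_lid and green_pot below 0.05 m and angle between green_pot_lid's own z axis and vertical below 0.35 rad), for 0.05 s.
At the end, for the whole second after the job is handed in: The green lid lies at rest in the dish, knob up, flat within 6 degrees, underside within 4 mm of its floor, centre within 40 mm of its centre. The green pot is upright and, like the blue pot and its lid, within 30 mm of its start; the blue lid is level within 6 degrees (horizontal distance between green_pot_lid and dish below 0.04 m and z of green_pot_lid in the frame of dish below 0.007 m and angle between each of green_pot_lid, green_pot, blue_pot_lid's own z axis and vertical below 0.1 rad and linear speed of green_pot_lid below 0.03 m/s and distance of each of green_pot, blue_pot, blue_pot_lid from where it was at the start of the episode below 0.03 m); the robot touches nothing.
It fails at once if the green lid is dropped or slammed into the dish (faster than 0.5 m/s within 40 mm of its floor) (horizontal distance between green_pot_lid and dish below 0.08 m and z of green_pot_lid in the frame of dish below 0.043 m and linear speed of green_pot_lid above 0.5 m/s).
It fails at once if the green pot is tipped by more than 20 degrees or pushed more than 30 mm (angle between green_pot's own z axis and vertical above 0.35 rad or distance of green_pot from where it was at the start of the episode above 0.03 m).
It fails at once if the blue pot or its lid is moved more than 30 mm (distance of any of blue_pot, blue_pot_lid from where it was at the start of the episode above 0.03 m).
It fails at once if the grease tin or the tape measure is moved more than 30 mm (distance of any of grease, measure from where it was at the start of the episode above 0.03 m).
It also fails if it takes over 40 s, if anything falls off the work surface, if the arm or the gripper's body presses on something with over 40 N, if the wrist force passes 120 N, or if a joint passes its speed limit or range.

## Working session

There is one attempt and no reset: what is moved stays moved. The work goes in short steps, Python scripts to look and compute and a tool call to move; the robot and the scene stay as the last step left them, time stands still between calls to the robot, and variables do not carry over. Pictures are saved under pics/ and viewed, on a budget of 10 in all, crops included, one or two more only if the job needs it, and the job is handed in when it is done.

Besides the shell and the picture viewer there is one more tool, called after "Emit:" by a JSON object that holds its "api" and its "payload". drive_tool: Moves the arm, as the interface text tells. Its arguments: {"type":"object","properties":{"steps":{"type":"array"},"force":{"type":"number"}},"required":["steps"]}

```bash
mkdir -p pics; cat > h.py <<'E'
import numpy as np, cv2
from station import ctrl
def rays(cal,uv):
    k=np.array([[cal['fx'],0,cal['cx']],[0,cal['fy'],cal['cy']],[0,0,1.]])
    p=cv2.undistortPoints(np.float64(uv).reshape(-1,1,2),k,np.array([cal['k1'],0,0,0.])).reshape(-1,2)
    R=cv2.Rodrigues(np.float64(cal['rvec']))[0]; t=np.float64(cal['tvec']).ravel()
    return -R.T@t, np.c_[p,np.ones(len(p))]@R
def onplane(cal,uv,z):
    c,d=rays(cal,uv); return c+d*((z-c[2])/d[:,2])[:,None]
def cloud(cal,D):
    v,u=np.mgrid[:D.shape[0],:D.shape[1]]
    c,d=rays(cal,np.c_[u.ravel(),v.ravel()])
    return (c+d*D.reshape(-1,1)).reshape(*D.shape,3)
E
python3 - <<'E'
from h import *
o=ctrl.get_obs();print({k:np.round(v,3) for k,v in o.items()})
for n in("scene","top"):
    im,d=ctrl.capture(n);np.savez(f'{n}.npz',im=im,d=d,**{k:v for k,v in ctrl.calibration(n).items()})
    cv2.imwrite(f'pics/{n}.png',im); c=ctrl.calibration(n);print(n,rays(c,[[280,210]]))
E
```

```text
{'t': np.float64(0.0), 'joints': array([-1.268,  0.117,  1.442,  0.   ,  1.584, -0.038]), 'qd': array([ 0.002,  0.001, -0.001,  0.   ,  0.001,  0.002]), 'tau': array([ 4.0000e-03, -7.3197e+01, -6.3249e+01,  0.0000e+00,  6.0000e-03,
        0.0000e+00]), 'ee_pos': array([ 0.226, -0.636,  0.404]), 'tcp_rot': array([-3.14 , -0.   ,  0.341]), 'force': array([0.209, 0.235, 0.522]), 'ft_torque': array([ 0.025, -0.034,  0.034]), 'grip_width': np.float64(1.003)}
scene (array([ 0.29041342, -0.52633311,  0.74935475]), array([[ 0.38976103,  0.54170282, -0.74478886]]))
top (array([ 0.55671816, -0.07700503,  1.37751924]), array([[ 0.03793657, -0.00524472, -0.99958734]]))
```

View pics/top.png

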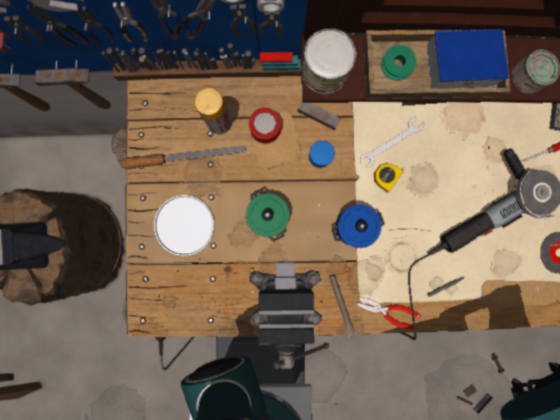

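View pics/scene.png

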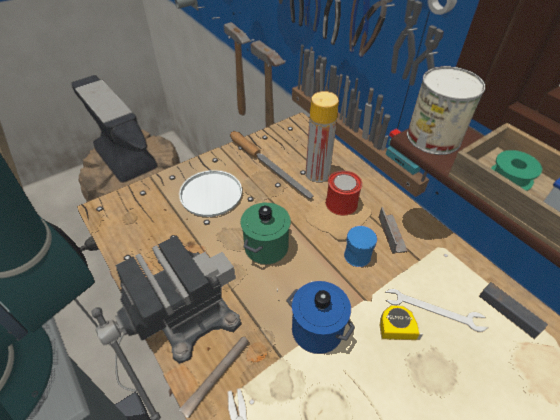

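The top view shows the green pot at (268,214), the dish at (185,225), the blue pot at (360,226) and a vise nearer the robot at (285,300). In the scene view the green knob is at (265,212) and the dish at (210,193).

```bash
python3 - <<'E'
from h import *
T={n:np.load(f'{n}.npz') for n in("scene","top")}
box={'scene':{'g':(240,200,292,265),'b':(290,282,352,350)},'top':{'g':(240,185,295,240),'b':(333,200,388,252)}}
for n,f in T.items():
    im=f['im'];hsv=cv2.cvtColor(im,cv2.COLOR_BGR2HSV);P=cloud(f,f['d'])
    for k,(x0,y0,x1,y1) in box[n].items():
        v=hsv[y0:y1,x0:x1];p=P[y0:y1,x0:x1]
        lo,hi=((50,80,30),(90,255,255)) if k=='g' else ((105,120,30),(125,255,255))
        m=(cv2.inRange(v,lo,hi)>0)
        s=m&(p[...,2]>.088)&(p[...,2]<.1);q=p[s]
        (c,r)=cv2.minEnclosingCircle(np.float32(q[:,:2]*1000));print(n,k,'plate n',s.sum(),'circ',np.round(c,1),round(r,1),'mean z',q[:,2].mean().round(4))
        d=(p[...,2]>.118)&(p[...,2]<.14);q=p[d]
        print('  knob',d.sum(),q.mean(0).round(4),np.ptp(q,0).round(3))
f=T['top'];im=f['im'];P=cloud(f,f['d'])
m=np.zeros(im.shape[:2],np.uint8);m[185:265,145:225]=(im[185:265,145:225].min(2)>200)*255
c=max(cv2.findContours(m,0,1)[0],key=cv2.contourArea)
w=onplane(f,c.reshape(-1,2),.013);print('dish',[np.round(x,4) for x in cv2.minEnclosingCircle(np.float32(w[:,:2]*1000))])
q=P[m>0];print(q.mean(0),np.median(q[:,2]))
f=T['scene'];im=f['im'];m=np.zeros(im.shape[:2],np.uint8);m[165:220,170:250]=(im[165:220,170:250].min(2)>190)*255
c=max(cv2.findContours(m,0,1)[0],key=cv2.contourArea)
w=onplane(f,c.reshape(-1,2),.010);print('dish sc',cv2.minEnclosingCircle(np.float32(w[:,:2]*1000)))
# obstacles: heights in grid, top cam
f=T['top']
for nm,(u0,v0,u1,v1) in dict(vise=(245,255,325,340),spray=(190,80,235,135),red=(248,105,284,142),arm=(180,340,400,420)).items():
    q=P[v0:v1,u0:u1].reshape(-1,3);q=q[q[:,2]>.03];print(nm,q.min(0).round(3),q.max(0).round(3))
E
```

```text
scene g plate n 1315 circ [590.7 -56.2] 53.4 mean z 0.0948
  knob 135 [ 0.5895 -0.0589  0.1262] [0.026 0.027 0.012]
scene b plate n 2198 circ [ 560.3 -278.1] 52.5 mean z 0.0949
  knob 210 [ 0.5588 -0.2797  0.1265] [0.026 0.027 0.013]
top g plate n 1264 circ [595.2 -52.3] 52.3 mean z 0.0951
  knob 105 [ 0.5952 -0.0519  0.1281] [0.024 0.026 0.015]
top b plate n 1278 circ [ 564.8 -275.1] 53.2 mean z 0.0951
  knob 115 [ 0.5647 -0.2744  0.1274] [0.026 0.027 0.015]
dish [array([573.5986, 162.3255]), np.float64(72.3136)]
[0.5737495  0.16313009 0.00830128] 0.0033319053122893294
dish sc ((571.4878540039062, 164.58688354492188), 77.85795593261719)
vise [ 0.304 -0.166  0.03 ] [ 0.557 -0.015  1.378]
spray [ 0.557 -0.077  0.031] [0.872 0.101 1.378]
red [ 0.557 -0.087  0.031] [ 0.861 -0.008  1.378]
arm [ 0.114 -0.155  0.03 ] [0.557 0.153 1.378]
```

Emit:
{"api": "drive_tool", "payload": {"steps": [[[85,38,-30,0,0,0,0],[85,38,-30,0,0,0,0],[85,38,-30,0,0,0,0],[85,38,-30,0,0,0,0],[85,38,-30,0,0,0,0],[85,38,-30,0,0,0,0],[85,38,-30,0,0,0,0],[85,38,-30,0,0,0,0],[85,38,-30,0,0,0,0],[85,38,-30,0,0,0,0]]], "force": 40}}

```text
t: 1.1
ee_pos: [0.484, -0.2245, 0.4046]
tcp_rot: [3.142, -0.0, 0.341]
force: [-0.0, -1.0, 0.7]
grip_width: 0.995
```

Emit:
{"api": "drive_tool", "payload": {"steps": [[[85,38,-30,0,0,0,0],[85,38,-30,0,0,0,0],[85,38,-30,0,0,0,0],[85,25,-20,0,0,0,0],[85,0,0,0,0,0,0],[85,0,0,0,0,0,0]]]}}

```text
t: 1.7
ee_pos: [0.5779, -0.0758, 0.4042]
tcp_rot: [-3.141, 0.001, 0.342]
force: [0.0, -0.7, -0.6]
grip_width: 0.994
```

```bash
python3 - <<'E'
from h import *
o=ctrl.get_obs();print({k:np.round(o[k],4) for k in('t','ee_pos','tcp_rot','joints')})
c=ctrl.calibration("wrist");im,d=ctrl.capture("wrist");cv2.imwrite('pics/w1.png',im);np.savez('w1.npz',im=im,d=d,**c)
print(rays(c,[[280,210]]))
P=cloud(c,d);z=P[...,2]
hsv=cv2.cvtColor(im,cv2.COLOR_BGR2HSV)
m=(cv2.inRange(hsv,(50,80,30),(90,255,255))>0)&(z>.088)&(z<.1)&(d>0);q=P[m]
print('plate',m.sum(),cv2.minEnclosingCircle(np.float32(q[:,:2]*1000)),q[:,2].mean())
m=(z>.118)&(z<.14)&(abs(P[...,0]-.592)<.03)&(abs(P[...,1]+.055)<.03)&(d>0);q=P[m]
print('knob',m.sum(),q.mean(0),np.ptp(q,axis=0),np.percentile(q[:,2],90))
E
```

```text
{'t': np.float64(1.7), 'ee_pos': array([ 0.5779, -0.0758,  0.4042]), 'tcp_rot': array([-3.1413e+00,  9.0000e-04,  3.4230e-01]), 'joints': array([-1.7420e-01, -8.4300e-02,  1.6451e+00, -2.0000e-04,  1.5818e+00,
        1.0543e+00])}
(array([ 0.64728814, -0.05069735,  0.37287998]), array([[-0.27222106, -0.08969092, -0.9581146 ]]))
plate 11444 ((590.333984375, -54.79106140136719), 52.774986267089844) 0.09461514834993524
knob 1122 [ 0.5915924  -0.05453055  0.12685939] [0.02722131 0.02738829 0.01188074] 0.12826261816573903
```

View pics/w1.png

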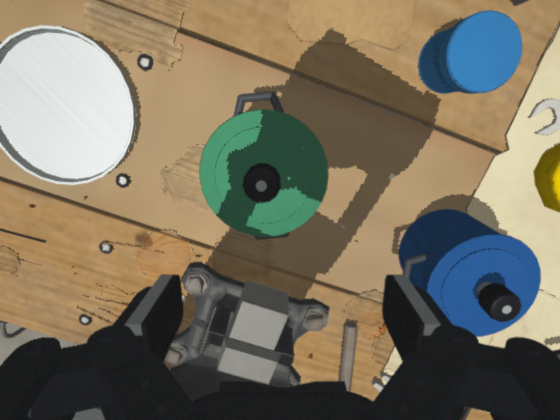

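The wrist view shows the green knob at (262,183), clear of everything, with the dish upper left. The knob measures (0.591, -0.0545).

Emit:
{"api": "drive_tool", "payload": {"steps": [[[85,19.5,-15.5,0,0,0,0],[85,0,0,25,0,0,0],[85,0,0,25,0,0,0],[85,0,0,25,0,0,0],[85,0,0,20,0,0,0],[85,0,0,15,0,0,0],[85,0,0,10,0,0,0],[85,0,0,8,0,0,0],[85,0,0,0,0,0,0]]]}}

```text
t: 2.65
ee_pos: [0.5908, -0.0554, 0.2761]
tcp_rot: [-3.141, 0.001, 0.34]
force: [-0.3, 0.4, 0.6]
grip_width: 0.993
```

Emit:
{"api": "drive_tool", "payload": {"steps": [[[20,0,0,0,0,0,0],[20,0,0,0,0,0,0],[20,0,0,0,0,0,0],[20,0,0,0,0,0,0],[20,0,0,0,0,0,0],[20,0,0,0,0,0,0],[20,0,0,0,0,0,0],[20,0,0,0,0,0,0]]], "force": 40}}

```text
t: 3.45
ee_pos: [0.591, -0.0552, 0.2773]
tcp_rot: [3.141, -0.001, 0.341]
force: [-0.6, 0.3, 6.4]
grip_width: 0.312
```

Emit:
{"api": "drive_tool", "payload": {"steps": [[[20,0,0,-5,0,0,0],[20,0,0,-10,0,0,0],[20,0,0,-15,0,0,0],[20,0,0,-15,0,0,0],[20,0,0,-15,0,0,0],[20,0,0,0,0,0,0],[20,0,0,0,0,0,0]]]}}

```text
t: 4.15
ee_pos: [0.5909, -0.0552, 0.337]
tcp_rot: [3.141, -0.001, 0.341]
force: [-0.7, 0.7, -2.2]
grip_width: 0.309
```

```bash
python3 - <<'E'
from h import *
o=ctrl.get_obs();print({k:np.round(o[k],4) for k in('t','ee_pos','tcp_rot','force','grip_width')})
im,d=ctrl.capture("scene");c=ctrl.calibration("scene");P=cloud(c,d)
cv2.imwrite('pics/s2.png',im)
c=ctrl.calibration("wrist");im,d=ctrl.capture("wrist");cv2.imwrite('pics/w2.png',im);P=cloud(c,d);z=P[...,2]
hsv=cv2.cvtColor(im,cv2.COLOR_BGR2HSV)
m=(cv2.inRange(hsv,(50,80,30),(90,255,255))>0)&(z>.12)&(d>0);q=P[m]
ok=q[:,2]>np.median(q[:,2])-.02;q=q[ok]
A=np.c_[q[:,:2]-q[:,:2].mean(0),np.ones(len(q))];s=np.linalg.lstsq(A,q[:,2],rcond=None)[0];r=q[:,2]-A@s
print(len(q),'tilt deg',np.degrees(s[:2]),'z',s[2],'res',r.std(),cv2.minEnclosingCircle(np.float32(q[:,:2]*1000)))
dd=np.load('top.npz')
E
```

```text
{'t': np.float64(4.15), 'ee_pos': array([ 0.5909, -0.0552,  0.337 ]), 'tcp_rot': array([ 3.1413e+00, -6.0000e-04,  3.4080e-01]), 'force': array([-0.7326,  0.6794, -2.2355]), 'grip_width': np.float64(0.3094)}
23224 tilt deg [-0.49035326 -0.25766645] z 0.15371902497033565 res 0.0033884142856744565 ((589.741943359375, -55.23525619506836), 53.27537155151367)
```

View pics/s2.png

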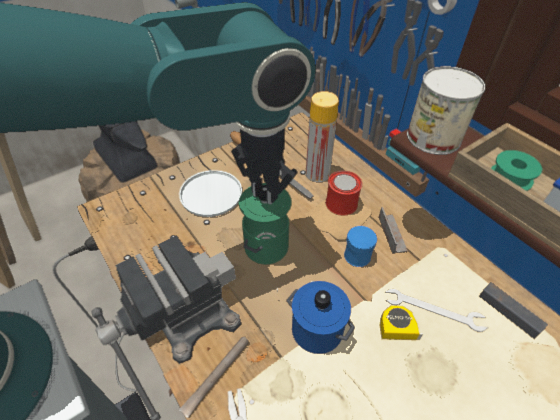

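View pics/w2.png

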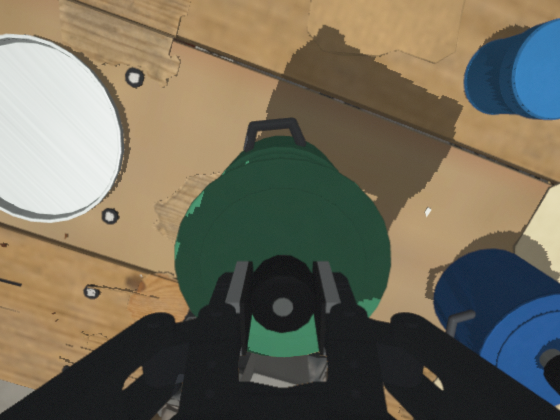

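The lid hangs level in the fingers (about 0.5°) and clear of the pot, which still stands in place. The wrist view shows the knob at (282,290) between the pads.

Emit:
{"api": "drive_tool", "payload": {"steps": [[[20,0,0,-15,0,0,0],[20,4.5,-18,-5,0,0,0],[20,9,-35,0,0,0,0],[20,9,-35,0,0,0,0],[20,9,-35,0,0,0,0],[20,9,-35,0,0,0,0],[20,9,-35,0,0,0,0],[20,4.5,-18,0,0,0,0],[20,0,0,0,0,0,0],[20,0,0,0,0,0,0]]]}}

```text
t: 5.25
ee_pos: [0.5713, 0.1618, 0.3571]
tcp_rot: [3.141, 0.0, 0.342]
force: [0.4, -0.9, -1.5]
grip_width: 0.312
```

```bash
python3 - <<'E'
from h import *
o=ctrl.get_obs();print({k:np.round(o[k],4) for k in('t','ee_pos','tcp_rot','force','grip_width')})
c=ctrl.calibration("wrist");im,d=ctrl.capture("wrist");cv2.imwrite('pics/w3.png',im);P=cloud(c,d);z=P[...,2]
hsv=cv2.cvtColor(im,cv2.COLOR_BGR2HSV)
m=(cv2.inRange(hsv,(50,80,30),(90,255,255))>0)&(z>.14)&(d>0);q=P[m]
q=q[q[:,2]>np.median(q[:,2])-.006]
print('lid',cv2.minEnclosingCircle(np.float32(q[:,:2]*1000)),np.median(q[:,2]))
# dish rim points in the view: height between 10 and 16 mm near the expected centre
r=np.hypot(P[...,0]-.572,P[...,1]-.162)
m=(d>0)&(z>.0095)&(z<.016)&(r>.06)&(r<.09);q=P[m][:,:2]
for _ in range(3):
    A=np.c_[q,np.ones(len(q))];s=np.linalg.lstsq(A,(q**2).sum(1),rcond=None)[0]
    ctr=s[:2]/2;R=np.sqrt(s[2]+ctr@ctr);e=abs(np.hypot(*(q-ctr).T)-R);q=q[e<.004]
print('dish rim',len(q),ctr,R)
E
```

```text
{'t': np.float64(5.25), 'ee_pos': array([0.5713, 0.1618, 0.3571]), 'tcp_rot': array([3.1413e+00, 1.0000e-04, 3.4160e-01]), 'force': array([ 0.3568, -0.9346, -1.5165]), 'grip_width': np.float64(0.3116)}
lid ((570.7142333984375, 161.6761474609375), 52.764347076416016) 0.17430102783491425
dish rim 1091 [0.569784   0.16297216] 0.07554987943099614
```

View pics/w3.png

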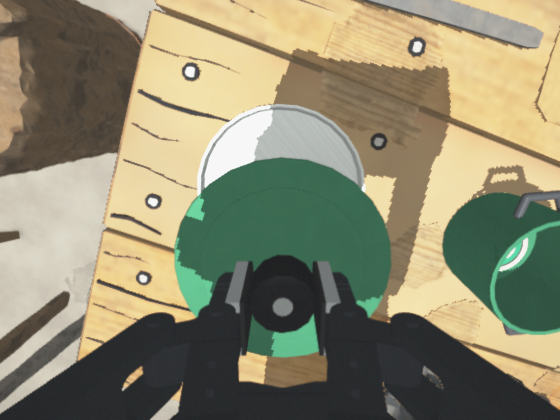

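The lid (knob at 282,300) is centred over the dish, agreeing with the measured rim centre to within 2 mm. I need about 161 mm down, and will slow near the end.

Emit:
{"api": "drive_tool", "payload": {"steps": [[[20,0,0,15,0,0,0],[20,0,0,25,0,0,0],[20,0,0,25,0,0,0],[20,0,0,25,0,0,0],[20,0,0,25,0,0,0],[20,0,0,15,0,0,0],[20,0,0,10,0,0,0],[20,0,0,10,0,0,0],[20,0,0,4,0,0,0],[20,0,0,0,0,0,0]]]}}

```text
t: 6.3
ee_pos: [0.5713, 0.1617, 0.2026]
tcp_rot: [-3.142, 0.0, 0.341]
force: [0.1, -0.2, -1.8]
grip_width: 0.308
```

Emit:
{"api": "drive_tool", "payload": {"steps": [[[20,0,0,2,0,0,0],[20,0,0,2,0,0,0],[20,0,0,1,0,0,0],[20,0,0,1,0,0,0],[20,0,0,0,0,0,0]]]}}

```text
t: 6.8
ee_pos: [0.5712, 0.1618, 0.1967]
tcp_rot: [-3.142, 0.0, 0.341]
force: [0.4, -0.2, -2.8]
grip_width: 0.309
```

Emit:
{"api": "drive_tool", "payload": {"steps": [[[20,0,0,0.5,0,0,0],[20,0,0,0.5,0,0,0],[20,0,0,0,0,0,0]]]}}

```text
t: 7.1
ee_pos: [0.5714, 0.1618, 0.1963]
tcp_rot: [3.142, -0.0, 0.341]
force: [-2.9, -0.5, 4.8]
grip_width: 0.311
```

Contact is felt (+5 N), so I release and go straight up.

Emit:
{"api": "drive_tool", "payload": {"steps": [[[45,0,0,0,0,0,0],[70,0,0,0,0,0,0],[70,0,0,0,0,0,0],[70,0,0,0,0,0,0],[70,0,0,0,0,0,0],[70,0,0,0,0,0,0]]]}}

```text
t: 7.7
ee_pos: [0.5713, 0.1617, 0.1957]
tcp_rot: [-3.142, 0.0, 0.341]
force: [-0.4, -0.4, 0.1]
grip_width: 0.82
```

Emit:
{"api": "drive_tool", "payload": {"steps": [[[70,0,0,-8,0,0,0],[70,0,0,-20,0,0,0],[70,0,0,-40,0,0,0],[70,0,0,-40,0,0,0],[70,0,0,-40,0,0,0],[70,0,0,-40,0,0,0],[70,-15,0,0,0,0,0],[70,0,0,0,0,0,0]]]}}

```text
t: 8.5
ee_pos: [0.5563, 0.1565, 0.3857]
tcp_rot: [3.141, -0.003, 0.341]
force: [1.0, -1.0, -1.3]
grip_width: 0.82
```

```bash
python3 - <<'E'
from h import *
o=ctrl.get_obs();print({k:np.round(o[k],4) for k in('t','ee_pos','force','grip_width')})
c=ctrl.calibration("wrist");im,d=ctrl.capture("wrist");cv2.imwrite('pics/w4.png',im);P=cloud(c,d);z=P[...,2]
hsv=cv2.cvtColor(im,cv2.COLOR_BGR2HSV)
m=(cv2.inRange(hsv,(50,80,30),(90,255,255))>0)&(z<.03)&(np.hypot(P[...,0]-.57,P[...,1]-.163)<.09)&(d>0);q=P[m]
A=np.c_[q[:,:2]-q[:,:2].mean(0),np.ones(len(q))];s=np.linalg.lstsq(A,q[:,2],rcond=None)[0]
print('lid',cv2.minEnclosingCircle(np.float32(q[:,:2]*1000)),'z',s[2],'tilt',np.degrees(s[:2]))
im,d=ctrl.capture("scene");c=ctrl.calibration("scene");cv2.imwrite('pics/s3.png',im)
f=np.load('scene.npz');a=cv2.absdiff(im,f['im']).max(2)
for n,(x0,y0,x1,y1) in dict(blue=(290,282,352,350),grease=(343,225,378,267),tape=(380,302,422,342),potbody=(245,240,290,262)).items(): print(n,a[y0:y1,x0:x1].mean())
E
```

```text
{'t': np.float64(8.5), 'ee_pos': array([0.5563, 0.1565, 0.3857]), 'force': array([ 0.9552, -0.9658, -1.253 ]), 'grip_width': np.float64(0.8197)}
lid ((571.4307861328125, 162.02635192871094), 52.11055374145508) z 0.013655463548255508 tilt [-0.04225801 -0.05753516]
blue 8.566650853889943
grease 9.446938775510205
tape 9.418452380952381
potbody 7.466666666666667
```

View pics/s3.png

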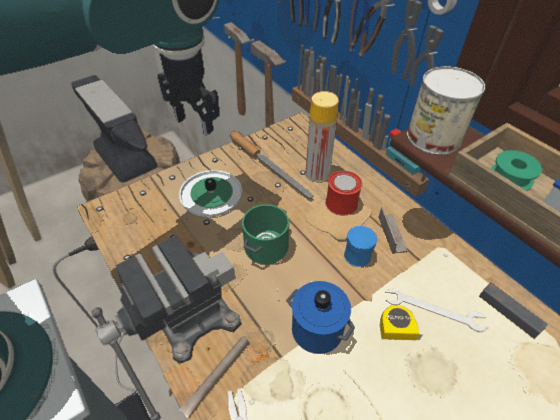

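The lid lies flat in the dish at (210,190), the green pot stands open at (266,235), the other objects sit at the same pixels as before, and the arm is clear.

```bash
python3 -c "
from station import ctrl
print(ctrl.job_done())"
```

```text
the job is handed in; nothing more can be done
None
```

I lifted the green lid off by its knob, lowered it into the dish until I felt light contact (about 5 N), released it and backed the arm away. The job is handed in at about 8.6 s on the robot's clock; no verdict was reported.

- **Lid:** it lies about 2 mm from the dish centre and tilts less than 0.1°. Its upper surface is at 13.7 mm, where about 13 mm is expected for a lid resting on the dish floor, knob up.
- **Lift:** it rose 60 mm, held level to about 0.5°.
- **Other things:** the green pot stands open where it was. The before and after pictures show no visible shift of the blue pot and its lid, the grease tin or the tape measure.
- **Disagreement:** the overhead and scene cameras differed by about 5 mm on the knob position. I used the wrist camera, which read between the two.

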